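# Leaving the house: porch light on, shoe dryer off at the genkan shelf

## Task

We are going out. Click the porch light's amber push-push switch, which stands out, so that it stays locked in, and click the shoe dryer's green one, which is locked in, so that it pops back out to its full height; then let go of both. Leave the white door-chime switch unpressed.

Things in the scene. Friction and masses are not known exactly. Their poses are not given: they have to be found in the camera images.
- amber_top (a point): Amber-orange cap of the porch-light switch, standing out at the start. Flat round cap, 40 mm across; the point is the centre of its top face and moves with it, so its height tells the state: standing out 71 mm above the shelf, locked in about 63 mm, hard stop 51 mm. Push straight down anywhere on it to below 54 mm and let fully go: the state changes once. Shorter pushes may just spring back. Resists with 2 to 7 N at 50 mm/s or slower.
- green_top (a point): Green cap of the shoe-dryer switch, locked in at the start. Flat round cap, 40 mm across; the point is the centre of its top face and moves with it, so its height tells the state: standing out 71 mm above the shelf, locked in about 63 mm, hard stop 51 mm. Push straight down to below 54 mm, as for amber, and let go: it pops out to 71 mm.
- white_top (a point): White cap of the door-chime switch, standing out, not to be pressed. Flat round cap, 40 mm across; the point is the centre of its top face and moves with it, so its height tells the state: standing out 71 mm above the shelf, locked in about 63 mm, hard stop 51 mm. Same build as amber.
- amber_box: Housing of the amber switch: fixed dark smoked-plastic square box, 84 x 84 mm, 41 mm high, with a 4 mm metal collar 56 mm across round the cap. Origin at the centre of its underside, on the shelf, z up, x and y along its sides; the cap is centred on it. The green and white boxes are the same. The three stand in any order, turned up to 30 degrees.
Mind the look-alikes: they are no part of the job. What is shaped like the part that bears white_top but turquoise is not meant.

How it is judged:
At the end, for the whole second after the job is handed in: The amber cap is locked in (its top 57 to 67 mm above the shelf), the green cap and the white cap stand out (tops above 68 mm), and all are let go (height (world z) of amber_top between 0.057 and 0.067 m and height (world z) of each of green_top, white_top above 0.068 m); the robot touches nothing.
It fails at once if the white switch was pressed in (more than 8 mm) (height (world z) of white_top below 0.063 m).
It also fails if it takes over 35 s, if anything falls off the work surface, if the arm or the gripper's body presses on something with over 40 N, if the wrist force passes 120 N, or if a joint passes its speed limit or range.

## Robot

A 6-joint arm with a two-finger parallel gripper is mounted at the origin on the work surface. World frame = base frame: x ahead of the robot, y to its left, z up, the work surface at z = 0. Lengths are in m, angles in rad, forces in N, time in s.
With the tool pointing down it reaches from about 0.3 to 0.775 m from the base axis. Payload 14.6 kg.
Tool frame: the origin (TCP) lies on the centre line of the jaws, within the pads' length; the fingertips stand 14 mm ahead of it and the grasp point (between the pads) lies 5 mm behind it; x points along the fingers, y is the direction in which the jaws open and shut, and the axes are right-handed (so a half turn about x gives the same grasp; the last joint's range is limited). The gripper opens to 94 mm and grips with 3 to 60 N. Pads are 16 mm wide; open, the fingers measure 119 mm over their backs; the gripper's body (75 mm by 177 mm) begins 78 mm behind the grasp point.
Start: joints at [1.209, 0.3, 1.521, -0, 1.321, -0.067], TCP at [0.16, 0.526, 0.219] pointing down, gripper open.
Joint ranges: [-3.03, 3.03], [-0.79, 2.21], [0.23, 2.52], [-1.04, 4.18], [0, 3.07], [-2.55, 2.55]. Speed limits (rad/s): [2.22, 2.22, 2.57, 3.14, 3.14, 3.14].

## Interface

Orientations are given as [roll, pitch, yaw] about the fixed x, y, z axes, in that order (R = Rz(yaw) Ry(pitch) Rx(roll)).
In Python, from station import * gives the robot as it stands. The module is installed in compiled form; this text tells all that it offers.
- The arm moves only by the shell command python3 -m handwheel 'ROWS' [FORCE]. ROWS is JSON, a list of rows, each a list of 3 entries, a list of its own where there are three numbers: the shift along the tool's x, y, z in mm, then the turn about the tool's x in rad, then the gripper command: -1 is fully open, 1 is shut, values between are in proportion. In form: [[[dx, dy, dz], spin, gripper], ...]. A call has exactly 5 rows; each row is the pose to reach, as a shift and turn from the pose measured when the call began, along the tool's axes at that moment; what a row does not reach only later rows make up. A row lasts 1/10 s, in which the tool goes at most 50 mm and 8.59 degrees, less where a joint would pass 70% of its speed; a pose out of reach is approached as far as the arm can. A call with a gripper value outside its range is refused whole. The fingers move at their own pace and stop on an object; FORCE is the grip in N (left out, the last holds). Time passes only in rows, so rows that repeat a pose let the fingers close, or fill a call up. It gives the time, the measured TCP pose, the force and the opening at its end, in the units of the state.
- get_obs(): the state, without advancing time (a new reading comes with each control period).
- camera(name): name is "side" or "top" or "wrist"; returns (picture, depth): 384x512x3 uint8, blue, green, red; 384x512 float32, m along the optical axis (not along the pixel's ray), 0 where there is no reading.
- camera_info(name): a dict with "fx", "fy", "cx", "cy" (pixels), "extrinsics" (4x4, takes a point from camera to world coordinates). Camera axes: x right, y down, z forward; pixel columns grow to the right and rows downward; lengths in m; the calibration is good to about 2 mm. The wrist camera is an equidistant fisheye: a pixel r from the principal point sees the ray r / f radians off the axis. A picture is of the moment at which its call begins: read the wrist's pose just before it. camera_info takes no time and is no camera call; for the wrist camera it gives the pose at the moment of the call.
- hand_in(): hands the job in, once; it reports no verdict.
The state is a dict: "time_s": time; "qpos": joint angles; "joint_vel": joint speeds; "tau": joint torques, N m; "ee_pos": TCP position; "eef_rot": TCP orientation; "force": force on the tool from outside, world axes, zero at the start; "moment": the same for the moment, N m; "grip_width": finger opening in m.
Only numpy, scipy, OpenCV 4.12 (cv2) and the standard library are available. Lean on these libraries where they do the work, as an engineer would, in place of code of your own. Each camera call takes 0.05 s, during which the arm holds its last target. There are 200 camera calls.

## Working session

There is one attempt and no reset: what is moved stays moved. The work goes in short steps, Python scripts to look and compute and a shell command to move; the robot and the scene stay as the last step left them, time stands still between calls to the robot, and variables do not carry over. Pictures are saved under pics/ and viewed, about 8 in all and at most 12, crops included, and the job is handed in when it is done.

```bash
mkdir -p pics
python3 - <<'E'
from station import *
import cv2,numpy as np
o=get_obs();print({k:np.round(v,3) for k,v in o.items()})
p,d=camera("top");cv2.imwrite("pics/top1.png",p);np.save("top_d.npy",d)
i=camera_info("top");print(i)
q,d2=camera("side");cv2.imwrite("pics/side1.png",q);np.save("side_d.npy",d2);print(camera_info("side"))
E
```

```text
{'time_s': np.float64(0.0), 'qpos': array([ 1.209,  0.3  ,  1.522, -0.   ,  1.321, -0.067]), 'joint_vel': array([ 0.001,  0.002, -0.001, -0.002, -0.001, -0.001]), 'tau': array([ 2.0000e-03, -5.3180e+01, -3.5274e+01,  7.1000e-02,  2.4000e-02,
       -0.0000e+00]), 'ee_pos': array([0.16 , 0.526, 0.219]), 'eef_rot': array([-1.626,  1.57 , -1.921]), 'force': array([ 0.123,  0.221, -0.094]), 'moment': array([ 0.023, -0.016, -0.008]), 'grip_width': np.float64(0.094)}
{'fx': 402.3228678844553, 'fy': 402.3228678844553, 'cx': 251.93782717642318, 'cy': 189.72174049269404, 'extrinsics': array([[ 0.01908853, -0.99054829,  0.13582969,  0.2813968 ],
       [-0.99973728, -0.02063416, -0.00998024,  0.04501812],
       [ 0.01268864, -0.13560349, -0.99068193,  1.03341026],
       [ 0.        ,  0.        ,  0.        ,  1.        ]])}
{'fx': 455.33169843796964, 'fy': 455.33169843796964, 'cx': 256.6428204851479, 'cy': 186.9567448229276, 'extrinsics': array([[ 0.85097999, -0.39089924,  0.35075753,  0.08696796],
       [-0.52519261, -0.63642511,  0.56492105, -0.45519189],
       [ 0.00240369, -0.66495177, -0.74688243,  0.7456226 ],
       [ 0.        ,  0.        ,  0.        ,  1.        ]])}
```

View pics/top1.png

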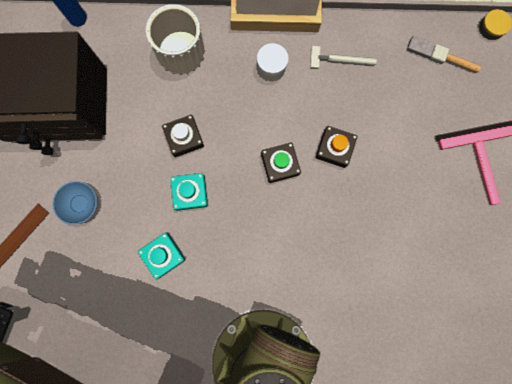

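View pics/side1.png

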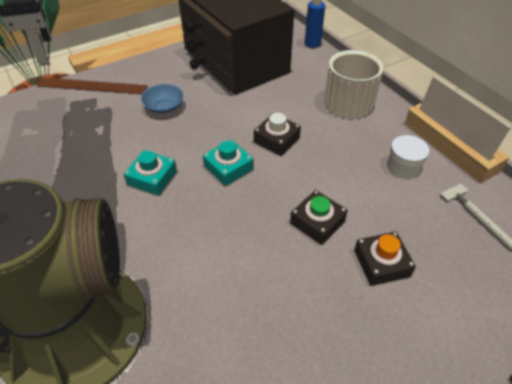

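The top view shows green at (282,160), amber at (340,143), white at (181,133) and the turquoise look-alikes at (188,190) and (161,256). The side view shows the same layout, with green at (320,205) and amber at (388,246).

```bash
cat > loc.py <<'E'
from station import *
import cv2,numpy as np
def caps(name,p,d,c):
    i=camera_info(name);T=i["extrinsics"];h=cv2.cvtColor(p,cv2.COLOR_BGR2HSV);out={}
    for n,(lo,hi) in {"amber":((8,150,100),(22,255,255)),"green":((50,150,80),(75,255,255)),"white":((0,0,150),(179,40,255))}.items():
        m=cv2.inRange(h,lo,hi);w=np.zeros_like(m);cv2.circle(w,c[n],16,255,-1);m&=w
        v,u=np.nonzero(m&np.where(d>0,255,0).astype(np.uint8));z=d[v,u]
        P=np.c_[(u-i["cx"])/i["fx"]*z,(v-i["cy"])/i["fy"]*z,z]@T[:3,:3].T+T[:3,3]
        zt=np.percentile(P[:,2],80);k=abs(P[:,2]-zt)<.005
        q=P[k];out[n]=np.r_[(q[:,:2].max(0)+q[:,:2].min(0))/2,np.median(q[:,2])]
        print(name,n,k.sum(),np.round(out[n],4),"mean",np.round(q.mean(0),4),"ext",np.round(np.ptp(q,axis=0),3))
    return out
C={"top":{"amber":(340,143),"green":(282,160),"white":(181,133)},"side":{"amber":(388,246),"green":(320,205),"white":(277,121)}}
E
python3 - <<'E'
from loc import *
for n in C: 
    r=caps(n,cv2.imread(f"pics/{n}1.png"),np.load(f"{n}_d.npy"),C[n])
from scipy.spatial.transform import Rotation as R
print(np.round(R.from_euler('xyz',get_obs()["eef_rot"]).as_matrix(),4),get_obs()["ee_pos"])
E
```

```text
top amber 177 [ 0.5366 -0.1785  0.0701] mean [ 0.5363 -0.1787  0.07  ] ext [0.036 0.038 0.008]
top green 166 [ 0.4904 -0.0351  0.0616] mean [ 0.4901 -0.0353  0.0617] ext [0.035 0.035 0.009]
top white 193 [0.5575 0.2166 0.0696] mean [0.5568 0.2166 0.0697] ext [0.038 0.037 0.009]
side amber 324 [ 0.537  -0.1818  0.0692] mean [ 0.5357 -0.1824  0.0691] ext [0.039 0.037 0.007]
side green 232 [ 0.4911 -0.0389  0.061 ] mean [ 0.4906 -0.0397  0.061 ] ext [0.037 0.038 0.008]
side white 156 [0.5579 0.2139 0.069 ] mean [0.5569 0.2128 0.0689] ext [0.039 0.039 0.008]
[[-4.000e-04  2.905e-01  9.569e-01]
 [-1.000e-03  9.569e-01 -2.905e-01]
 [-1.000e+00 -1.100e-03 -1.000e-04]] [0.15972791 0.52605738 0.21893227]
```

```bash
python3 -m handwheel '[[[0,-34,37],0,1],[[0,-68,74],0,1],[[0,-102,111],0,1],[[0,-136,148],0,1],[[0,-170,185],0,1]]' 20
python3 -m handwheel '[[[0,-34,37],0,1],[[0,-68,74],0,1],[[0,-102,111],0,1],[[0,-136,148],0,1],[[0,-170,185],0,1]]'
python3 - <<'E'
from loc import *
from scipy.spatial.transform import Rotation as R
o=get_obs();M=R.from_euler('xyz',o["eef_rot"]).as_matrix()
print(o["time_s"],o["force"],o["grip_width"],M[:,0],[np.round(1e3*M.T@(np.array(t)-o["ee_pos"]),1) for t in ([.4905,-.037,.12],[.5365,-.180,.12])])
E
```

```text
time_s: 0.6
ee_pos: [0.287, 0.309, 0.219]
eef_rot: [-1.648, 1.57, -1.942]
force: [1.6, 0.5, 0.3]
grip_width: 0.0572
time_s: 1.1
ee_pos: [0.4137, 0.0932, 0.2192]
eef_rot: [-1.5, 1.57, -1.794]
force: [1.2, 1.7, 0.6]
grip_width: 0.0176
1.1 [1.18527213 1.66487062 0.55187663] 0.017556597711228614 [-2.17115558e-04 -9.56481988e-04 -9.99999519e-01] [array([  99.3, -102.2,  111.2]), array([  99.4, -225.7,  196.7])]
```

```bash
python3 -m handwheel '[[[15,-26,28],0,1],[[30,-51,56],0,1],[[50,-77,84],0,1],[[75,-102,111],0,1],[[90,-102,111],0,1]]'
python3 -m handwheel '[[[9,0,0],0,1],[[9,0,0],0,1],[[9,0,0],0,1],[[9,0,0],0,1],[[9,0,0],0,1]]'
python3 - <<'E'
from loc import *
from scipy.spatial.transform import Rotation as R
o=get_obs();M=R.from_euler('xyz',o["eef_rot"]).as_matrix()
print(o["time_s"],o["force"],o["grip_width"],o["ee_pos"],M[:,0],[np.round(1e3*M.T@(np.array(t)-o["ee_pos"]),1) for t in ([.4905,-.037,.0665],[.5365,-.180,.12])])
p,d=camera("side");cv2.imwrite("pics/side2.png",p[100:340,200:480])
E
```

```text
time_s: 1.6
ee_pos: [0.491, -0.0396, 0.1272]
eef_rot: [-2.328, 1.569, -2.626]
force: [-0.6, 0.8, -0.4]
grip_width: 0.0003
time_s: 2.1
ee_pos: [0.4912, -0.0393, 0.1191]
eef_rot: [-1.617, 1.569, -1.914]
force: [0.8, 0.4, -0.2]
grip_width: 0.0006
2.1 [ 0.769251    0.43163827 -0.21451289] 0.0006273462057337972 [ 0.49122044 -0.03930481  0.11907358] [-4.56812343e-04 -1.27971246e-03 -9.99999077e-01] [array([52.6,  2.1, -1.4]), array([  -0.8, -121.3,   84.5])]
```

View pics/side2.png

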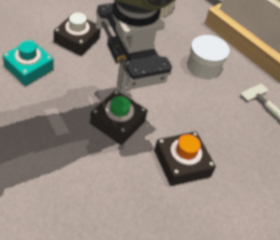

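The crop shows the shut fingers above the green cap at about (120,100), with amber clear at (188,147). I'll press at 40 mm/s.

```bash
python3 -m handwheel '[[[15,1,-1],0,1],[[30,2,-1],0,1],[[36,2,-1],0,1],[[40,2,-1],0,1],[[43,2,-1],0,1]]'
python3 -m handwheel '[[[3,0,0],0,1],[[6,0,0],0,1],[[9,0,0],0,1],[[9.5,0,0],0,1],[[9.5,0,0],0,1]]'
```

```text
time_s: 2.65
ee_pos: [0.491, -0.0372, 0.0762]
eef_rot: [-1.46, 1.569, -1.757]
force: [-2.6, 1.2, 5.7]
grip_width: 0.0006
time_s: 3.15
ee_pos: [0.491, -0.0372, 0.0671]
eef_rot: [-1.348, 1.569, -1.645]
force: [-3.8, 1.5, 4.7]
grip_width: 0.0002
```

```bash
python3 -m handwheel '[[[0.6,0,0],0,1],[[1.2,0,0],0,1],[[1.5,0,0],0,1],[[1.5,0,0],0,1],[[1.5,0,0],0,1]]'
python3 -m handwheel '[[[-4,0,0],0,1],[[-8,0,0],0,1],[[-13,0,0],0,1],[[-18,0,0],0,1],[[-24,0,0],0,1]]'
python3 -m handwheel '[[[-15,0,0],0,1],[[-30,0,0],0,1],[[-30,-30,21],0,1],[[-30,-61,42],0,1],[[-30,-91,63],0,1]]'
python3 - <<'E'
from loc import *
from scipy.spatial.transform import Rotation as R
o=get_obs();M=R.from_euler('xyz',o["eef_rot"]).as_matrix()
print(o["time_s"],o["force"],o["ee_pos"],M[:,0],[np.round(1e3*M.T@(np.array(t)-o["ee_pos"]),1) for t in ([.4905,-.037,.0665],[.5365,-.180,.0665])])
for n in C:
    p,d=camera(n);cv2.imwrite(f"pics/{n}3.png",p)
    try: caps(n,p,d,C[n])
    except Exception as e: print(n,e)
E
```

```text
time_s: 3.65
ee_pos: [0.491, -0.0373, 0.066]
eef_rot: [-1.288, 1.569, -1.585]
force: [-4.6, 0.6, 4.9]
grip_width: 0.0004
time_s: 4.15
ee_pos: [0.4911, -0.0373, 0.0904]
eef_rot: [-1.137, 1.569, -1.434]
force: [-0.1, 0.0, 0.4]
grip_width: 0.0003
time_s: 4.65
ee_pos: [0.5251, -0.144, 0.1212]
eef_rot: [-0.721, 1.569, -1.018]
force: [-0.5, 0.5, -0.7]
grip_width: 0.0005
4.65 [-0.48089989  0.49610704 -0.6818454 ] [ 0.52514905 -0.14395928  0.12122894] [ 0.00104069 -0.00168534 -0.99999804] [array([ 54.5,  92.2, -64.5]), array([ 54.8, -31.1,  21.3])]
top index -1 is out of bounds for axis 0 with size 0
side amber 326 [ 0.5373 -0.1814  0.0691] mean [ 0.5355 -0.1823  0.069 ] ext [0.041 0.04  0.008]
side green 227 [ 0.49   -0.0394  0.069 ] mean [ 0.4895 -0.04    0.0689] ext [0.035 0.037 0.007]
side white 174 [0.5573 0.2134 0.0691] mean [0.5558 0.2116 0.0687] ext [0.04  0.037 0.009]
```

Green has popped out: it now measures 0.069 m, the same as the caps that stand out. Amber is next.

```bash
python3 -m handwheel '[[[8,-16,11],0,1],[[18,-31,21],0,1],[[28,-31,21],0,1],[[35,-31,21],0,1],[[38,-31,21],0,1]]'
python3 -m handwheel '[[[3,0,0],0,1],[[6,0,0],0,1],[[9,0,0],0,1],[[12,0,0],0,1],[[14,0,0],0,1]]'
python3 - <<'E'
from loc import *
o=get_obs();print(o["ee_pos"],o["force"])
E
```

```text
time_s: 5.25
ee_pos: [0.536, -0.1811, 0.0825]
eef_rot: [-1.132, 1.569, -1.431]
force: [-3.6, -0.9, 5.1]
grip_width: 0.0003
time_s: 5.75
ee_pos: [0.5362, -0.1808, 0.0689]
eef_rot: [-0.898, 1.568, -1.197]
force: [-2.7, -0.9, 4.8]
grip_width: 0.0007
[ 0.53619211 -0.18078516  0.06892628] [-2.68094242 -0.88722887  4.81465911]
```

```bash
python3 -m handwheel '[[[1,0,0],0,1],[[2,0,0],0,1],[[3,0,0],0,1],[[3,0,0],0,1],[[3,0,0],0,1]]'
python3 -m handwheel '[[[-4,0,0],0,1],[[-8,0,0],0,1],[[-13,0,0],0,1],[[-18,0,0],0,1],[[-24,0,0],0,1]]'
python3 -m handwheel '[[[-20,0,0],0,1],[[-50,0,0],0,1],[[-80,0,0],0,1],[[-110,0,0],0,1],[[-110,0,0],0,1]]'
python3 - <<'E'
from loc import *
o=get_obs();print(o["time_s"],o["force"],o["ee_pos"])
for n in C:
    p,d=camera(n);cv2.imwrite(f"pics/{n}4.png",p)
    try: caps(n,p,d,C[n])
    except Exception as e: print(n,e)
E
```

```text
time_s: 6.25
ee_pos: [0.5363, -0.1807, 0.0663]
eef_rot: [-0.807, 1.568, -1.106]
force: [-2.7, -3.0, 5.4]
grip_width: 0.0005
time_s: 6.75
ee_pos: [0.5362, -0.1805, 0.0906]
eef_rot: [-0.815, 1.568, -1.114]
force: [0.3, 0.1, -0.3]
grip_width: -0.0001
time_s: 7.25
ee_pos: [0.5374, -0.1806, 0.2051]
eef_rot: [-0.273, 1.562, -0.572]
force: [-0.1, -0.3, 0.1]
grip_width: 0.0003
7.25 [-0.08585352 -0.32704726  0.11951272] [ 0.53736752 -0.18060703  0.20505528]
top amber 6 [ 0.4181 -0.0664  0.524 ] mean [ 0.4183 -0.0663  0.5239] ext [0.007 0.004 0.004]
top green 171 [ 0.4909 -0.0344  0.0698] mean [ 0.4902 -0.0355  0.0699] ext [0.035 0.034 0.008]
top white 198 [0.5578 0.2169 0.0695] mean [0.557  0.2166 0.0695] ext [0.038 0.038 0.009]
side amber 316 [ 0.5362 -0.1816  0.0611] mean [ 0.5359 -0.1824  0.061 ] ext [0.039 0.04  0.007]
side green 221 [ 0.4898 -0.0385  0.0692] mean [ 0.4898 -0.0398  0.069 ] ext [0.034 0.038 0.007]
side white 170 [0.5572 0.2145 0.069 ] mean [0.5562 0.2119 0.0687] ext [0.038 0.041 0.009]
```

View pics/side4.png

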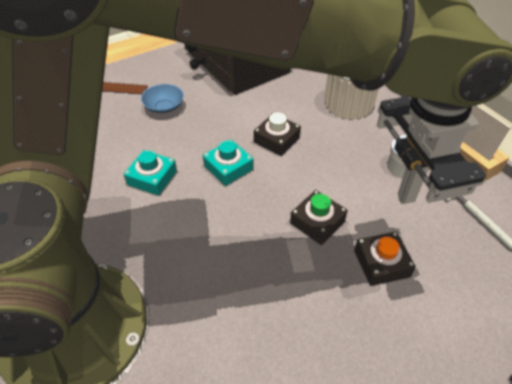

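The side view shows amber locked in at (388,248). Green at (320,204) and white at (277,121) stand out, and the gripper at (410,180) is well clear of everything.

```bash
python3 -c "
from station import *
print(hand_in())"
```

```text
the job is handed in; nothing more can be done
None
```

The job is done and handed in, with the arm's clock at about 7.4 s of the 35 s allowed. I clicked the green switch so that it popped out, then the amber one so that it locked in. Both were pressed with shut fingers to about 52 mm, and pushed back with about 5 N. I then raised the arm clear.

The last side-camera check gave these cap heights, which read about 2 mm low because of the calibration:

| Cap | Measured height | State |
|---|---|---|
| Amber | 61 mm | locked in (about 63 mm) |
| Green | 69 mm | standing out (71 mm) |
| White | 69 mm | standing out (71 mm), never touched |

The force on the tool was about 0 N after release. The top camera agreed on green (70 mm) and white (69.5 mm). It could not confirm amber, because the arm blocked its view.

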